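Roll the large flywheel into its parking bay

ROBOT

A 6-joint arm with a two-finger parallel gripper is mounted at the origin on the work surface. World frame = base frame: x ahead of the robot, y to its left, z up, the work surface at z = 0. Lengths are in m, angles in rad, forces in N, time in s.
With the tool pointing down it reaches from about 0.35 to 0.775 m from the base axis. Payload 5.5 kg.
Tool frame: the origin (TCP) lies at the very end of the fingers, on their centre line; the grasp point (between the pads) lies 19 mm behind it (grip_point_offset is the distance from the TCP to the grasp point, in m); z points along the fingers, y is the direction in which the jaws open and shut (so a half turn about z gives the same grasp; the last joint's range is limited). The gripper opens to 85 mm and grips with 20 to 120 N. Pads are 22 mm wide; open, the fingers measure 114 mm over their backs; the gripper's body (76 mm by 85 mm) begins 54 mm behind the grasp point. The pads swing forward as they close: fully open they stand 13 mm farther back than shut.
Start: joints at [-0.14, 0.313, 0.046, 1.304, 0, 1.431], TCP at [0.575, -0, 0.231] pointing down, gripper open.
Joint ranges: [-2.76, 2.76], [-0.86, 1.69], [-1.03, 1.26], [-2.2, 2.34], [-1.47, 1.5], [-3.14, 3.14]. Speed limits (rad/s): [2.57, 2.57, 3.14, 3.14, 3.14, 3.14].

INTERFACE

Orientations are given as a unit quaternion [w, x, y, z].
In Python, from workcell import * gives the robot as it stands.
- The arm moves only by the shell command python3 -m crank 'ROWS' [OPENING] [FORCE]. ROWS is a JSON object of lists of equal length, an entry for each row: "travel": the shift along the tool's x, y, z in units of 40 mm (1.0 is 40 mm), a list of three; "turn": the turn about the tool's z in rad. In form: {"travel": [[x, y, z], ...], "turn": [turn, ...]}. A call has 1 to 5 rows; each row is the pose to reach, as a shift and turn from the pose commanded when the call began, along the tool's axes at that moment; what a row does not reach only later rows make up. A row lasts 1/12 s, in which the tool goes at most 41.7 mm and 7.16 degrees, less where a joint would pass 70% of its speed; a pose out of reach is approached as far as the arm can. A call with a gripper value outside its range is refused whole. OPENING is the finger opening in mm, from 0 to 85.4, set as the call begins (- or left out, the last holds). The fingers move at their own pace and stop on an object; FORCE is the grip in N (left out, the last holds). Time passes only in rows, so rows that repeat a pose let the fingers close. It gives the time, the measured TCP pose, the force and the opening at its end, in the units of the state.
- get_state(): the state, without advancing time (a new reading comes with each control period).
- read_camera(name): name is "scene" or "side" or "wrist"; returns a dict with "image" (400x640x3 uint8, red, green, blue), "K" (3x3 intrinsics, pixels), "R" (3x3) and "t" (3): a world point X has camera coordinates R X + t. Camera axes: x right, y down, z forward; pixel columns grow to the right and rows downward; lengths in m; the calibration is good to about 2 mm. The wrist camera is an equidistant fisheye: a pixel r from the principal point sees the ray r / f radians off the axis. A picture is of the moment at which its call begins. There is no depth.
- hand_in(): hands the job in, once; it reports no verdict.
The state is a dict: "clock": time; "joint_pos": joint angles; "qvel": joint speeds; "tau": joint torques, N m; "tcp_pos": TCP position; "orientation": TCP orientation; "wrist_force": force on the tool from outside, world axes, zero at the start; "ft_torque": the same for the moment, N m; "finger_gap": finger opening in m.
Only numpy, scipy, OpenCV 4.12 (cv2) and the standard library are available. Lean on these libraries where they do the work, as an engineer would, in place of code of your own. Each camera call takes 0.05 s, during which the arm holds its last target. There are 200 camera calls.

TASK

Two machined flywheels from a tape deck stand on their rims on the repair bench, in front of a low wooden parking rack. Roll the larger one along the bench on its rim, without picking it up or letting it fall over, into one of the rack's two bays until it is fully home against the stop bar, and leave it standing there. Leave the smaller flywheel where it stands.

Things in the scene. Friction and masses are not known exactly. Their poses are not given: they have to be found in the camera images.
- large_flywheel: Larger flywheel: steel/aluminium disc, 70 mm diameter, 26 mm thick, 0.5 kg, standing on its rim 200-270 mm before the stop bar, facing a bay within 5 mm and 2 deg. Rolls when pushed from behind at half height; soon stops if left. Origin: disc centre, 35 mm above the bench. y: the disc's axis; x: in its plane, turns as it rolls, at the start level and pointing to the rack.
- small_flywheel: Smaller flywheel of the same make, 48 mm diameter, 24 mm thick, standing on its rim before the other bay, 120 mm to the side. Origin: disc centre, 24 mm above the bench; y: the disc's axis. Not to be moved.
- rack: Low fixed rack of light wood, no floor. Origin: bench level, middle of the stop bar's near face; x: the way a wheel rolls in, z up. Bay centre lines at y = +60 and -60 mm, each 56 mm wide between an outer rail and a broad middle block, 12 mm high, x = -90 mm (open mouth) to 0. Stop bar: 20 mm high, x = 0 to 16 mm, 210 mm long. The large wheel, home, touches the bar's top edge, centre at x = -32 mm.
Things that resemble listed ones, but are neither listed nor needed, are in the scene too. Of the things shaped like the rack, the wood one is meant. Leave any yellow look-alike of the large_flywheel alone.

How it is judged:
By the outcome, as a careful person would: the job done as asked, in the order asked, and still so for the second after the job is handed in, with the robot touching nothing.
It also fails if it takes over 35 s, if anything falls off the work surface, if the arm or the gripper's body presses on something with over 40 N, if the wrist force passes 120 N, or if a joint passes its speed limit or range.

## Working session

There is one attempt and no reset: what is moved stays moved. The work goes in short steps, Python scripts to look and compute and a shell command to move; the robot and the scene stay as the last step left them, time stands still between calls to the robot, and variables do not carry over. Pictures are saved under pics/ and viewed, about 8 in all and at most 12, crops included, and the job is handed in when it is done.

```bash
mkdir -p pics; python3 - <<'E'
from workcell import *
import cv2
for n in ("scene","side","wrist"):
    c=read_camera(n); cv2.imwrite(f"pics/{n}0.png",c["image"][:,:,::-1]); print(n,c["K"].round(1).tolist(),c["R"].round(3).tolist(),c["t"].round(3).tolist())
s=get_state(); print(s)
E
```

```text
scene [[445.1, 0.0, 319.9], [0.0, 445.1, 201.8], [0.0, 0.0, 1.0]] [[-0.512, 0.859, 0.014], [0.533, 0.33, -0.779], [-0.674, -0.391, -0.627]] [0.359, -0.176, 1.234]
side [[408.2, 0.0, 321.0], [0.0, 408.2, 195.5], [0.0, 0.0, 1.0]] [[-0.958, -0.286, -0.016], [-0.191, 0.679, -0.709], [0.213, -0.677, -0.705]] [0.485, 0.189, 0.742]
wrist [[309.7, 0.0, 323.0], [0.0, 309.7, 202.7], [0.0, 0.0, 1.0]] [[1.0, 0.001, -0.001], [0.001, -0.953, 0.303], [-0.001, -0.303, -0.953]] [-0.574, -0.04, 0.379]
{'clock': 0.15, 'joint_pos': array([-1.39589026e-01,  3.13834331e-01,  4.52599743e-02,  1.30364999e+00,
       -7.76566569e-06,  1.43118361e+00]), 'qvel': array([-0.0003493 , -0.00159763,  0.00283745,  0.00099188, -0.00064449,
        0.0017068 ]), 'tau': array([ 1.76330479e-03, -4.81067133e+01,  2.98815805e+01,  1.39078675e-02,
       -1.10673584e-04, -5.56924022e-05]), 'tcp_pos': array([5.74605204e-01, 4.97971278e-05, 2.30618277e-01]), 'orientation': array([-5.67887714e-04,  7.07098225e-01,  7.07114977e-01, -4.32818691e-04]), 'wrist_force': array([ 0.50920286, -0.35548438, -0.547017  ]), 'ft_torque': array([-0.02376981,  0.02646504,  0.05472919]), 'finger_gap': 0.08538269968096343}
```

View pics/scene0.png

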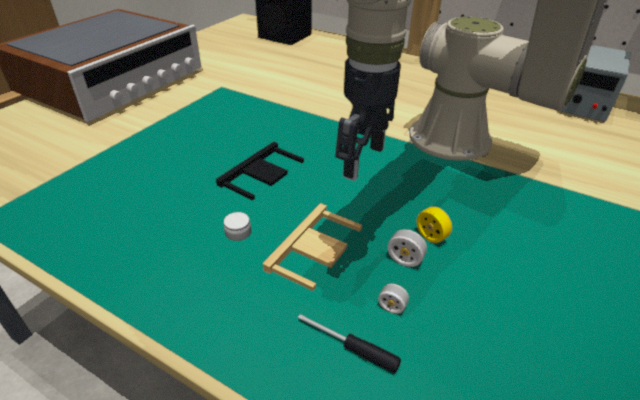

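View pics/wrist0.png

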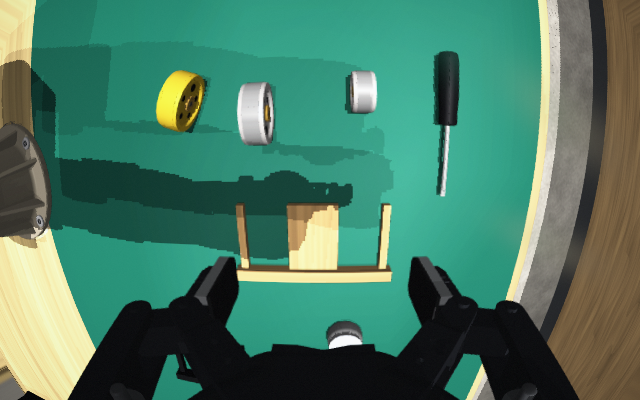

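View pics/side0.png

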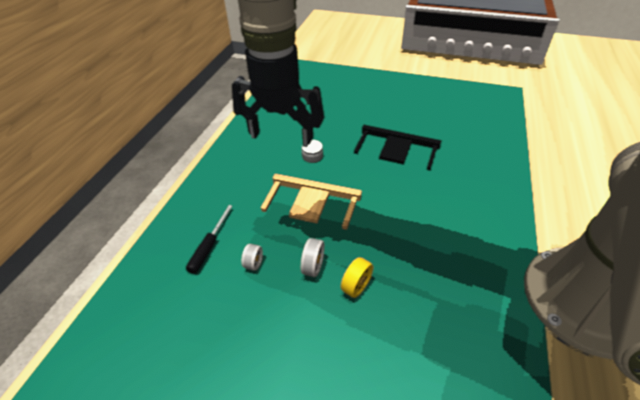

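The wrist view shows the large silver wheel at (255,113), the yellow look-alike at (181,101), the small wheel at (362,92) and the wood rack. The rack's bar runs from (238,270) to (391,275), and its mouth faces +y at row 205. I'll measure these next.

```bash
cat > h.py <<'E'
from workcell import *
import cv2, numpy as np
def ray(c,px):
    px=np.atleast_2d(np.asarray(px,float)); K=c["K"]; R=np.array(c["R"]); t=np.array(c["t"])
    d=(px-[K[0][2],K[1][2]])/K[0][0]
    if c["name"]=="wrist":
        r=np.linalg.norm(d,axis=1)+1e-9; v=np.c_[d*(np.sin(r)/r)[:,None],np.cos(r)]
    else: v=np.c_[d,np.ones(len(d))]; v/=np.linalg.norm(v,axis=1)[:,None]
    return -R.T@t, v@R
def plane(c,px,z):
    o,v=ray(c,px); return o+v*((z-o[2])/v[:,2])[:,None]
def cam(n):
    c=read_camera(n); c["name"]=n; return c
def proj(c,X):
    p=np.array(c["R"])@X+np.array(c["t"]); K=c["K"]
    if c["name"]=="wrist":
        r=np.hypot(p[0],p[1]); a=np.arctan2(r,p[2])/max(r,1e-9)*K[0][0]; return np.array([p[0]*a+K[0][2],p[1]*a+K[1][2]])
    return K[0][0]*p[:2]/p[2]+[K[0][2],K[1][2]]
def blob(c,guess,half):
    "convex silhouette of non-green, non-yellow thing nearest guess pixel"
    hsv=cv2.cvtColor(c["image"],cv2.COLOR_RGB2HSV); m=((hsv[...,1]<70)&(hsv[...,2]>60)).astype(np.uint8)
    w=np.zeros_like(m); x,y=map(int,guess); w[max(y-half,0):y+half,max(x-half,0):x+half]=1; m=cv2.morphologyEx(m*w,cv2.MORPH_CLOSE,np.ones((3,3)))
    k=max(cv2.findContours(m,cv2.RETR_EXTERNAL,cv2.CHAIN_APPROX_NONE)[0],key=cv2.contourArea)
    k=cv2.convexHull(k); M=cv2.moments(k); return np.array([M["m10"],M["m01"]])/M["m00"],k[:,0],cv2.boundingRect(k)
def tri(obs):
    A=np.zeros((3,3));b=np.zeros(3)
    for c,p in obs:
        o,v=ray(c,p);P=np.eye(3)-np.outer(v[0],v[0]);A+=P;b+=P@o
    X=np.linalg.solve(A,b); return X,[(proj(c,X)-p).round(1).tolist() for c,p in obs]
E
python3 - <<'E'
from h import *
C={n:cam(n) for n in("wrist","scene","side")}
for nm,g in {"large":[("wrist",(256,113),40),("scene",(407,248),23),("side",(313,258),22)],"small":[("wrist",(362,92),30),("scene",(394,298),20),("side",(252,257),20)]}.items():
    o=[]
    for n,p,h in g:
        q,k,r=blob(C[n],p,h); print(nm,n,q.round(1),r); o.append((C[n],q))
    X,e=tri(o); print(nm,X.round(4),e)
c=C["wrist"]; 
hsv=cv2.cvtColor(c["image"],cv2.COLOR_RGB2HSV); m=((hsv[...,0]<28)&(hsv[...,1]>40)&(hsv[...,2]>50)).astype(np.uint8); w=0*m; w[195:290,225:405]=1; m*=w
# bar rows per column, and rail edges per row
for x in range(250,391,20):
    r=np.where(m[255:290,x])[0]+255; print(x,r.min(),r.max(),plane(c,[x,r.min()],.02)[0,:2].round(4),plane(c,[x,r.max()+.5],.02)[0,:2].round(4))
for y in (210,220,230,240,250,258):
    s=np.diff(np.r_[0,m[y],0].astype(int)); a=np.where(s==1)[0]-.5; b=np.where(s==-1)[0]-.5; print(y,[(i,j,plane(c,[i,y],.012)[0,:2].round(4).tolist(),plane(c,[j,y],.012)[0,:2].round(4).tolist()) for i,j in zip(a,b) if j-i>3])
v=c["image"][50:300,140:410][:,:,::-1]; cv2.imwrite("pics/crop.png",cv2.resize(v,None,fx=2.2,fy=2.2,interpolation=cv2.INTER_CUBIC))
E
```

```text
large wrist [255.3 113.2] (237, 82, 37, 63)
large scene [407.  247.7] (388, 230, 39, 37)
large side [312.1 256.7] (301, 238, 23, 39)
large [0.5014 0.0723 0.037 ] [[0.9, -0.4], [-0.1, -0.2], [0.4, 0.1]]
small wrist [362.8  91.3] (350, 71, 27, 42)
small scene [393.4 298.3] (379, 284, 30, 30)
small side [251.6 256.5] (241, 244, 22, 26)
small [0.6179 0.096  0.0254] [[-0.1, -0.4], [-0.3, -0.1], [0.0, 0.0]]
250 265 280 [ 0.4774 -0.1221] [ 0.4749 -0.1465]
270 266 281 [ 0.5045 -0.1228] [ 0.5027 -0.147 ]
290 255 281 [ 0.5318 -0.1059] [ 0.5299 -0.1462]
310 268 281 [ 0.5571 -0.1249] [ 0.5568 -0.1458]
330 255 281 [ 0.583  -0.1056] [ 0.5834 -0.1457]
350 266 281 [ 0.6093 -0.122 ] [ 0.6102 -0.146 ]
370 266 281 [ 0.6357 -0.1224] [ 0.6373 -0.1466]
390 270 280 [ 0.6632 -0.1293] [ 0.6649 -0.146 ]
210 [(np.float64(235.5), np.float64(244.5), [0.4631, -0.0478], [0.4751, -0.0478]), (np.float64(286.5), np.float64(337.5), [0.5288, -0.0476], [0.5919, -0.0475]), (np.float64(381.5), np.float64(388.5), [0.6471, -0.0475], [0.656, -0.0476])]
220 [(np.float64(236.5), np.float64(245.5), [0.4632, -0.0614], [0.4753, -
[... 961 characters left out ...]
float64(288.5), np.float64(298.5), [0.5291, -0.1027], [0.5422, -0.1026]), (np.float64(322.5), np.float64(327.5), [0.5734, -0.1024], [0.5799, -0.1024]), (np.float64(329.5), np.float64(337.5), [0.5825, -0.1024], [0.5929, -0.1024]), (np.float64(378.5), np.float64(385.5), [0.6469, -0.1031], [0.6563, -0.1032])]
258 [(np.float64(241.5), np.float64(248.5), [0.4644, -0.1162], [0.4742, -0.1159]), (np.float64(288.5), np.float64(297.5), [0.5286, -0.1145], [0.5405, -0.1144]), (np.float64(322.5), np.float64(327.5), [0.5734, -0.1142], [0.58, -0.1142]), (np.float64(328.5), np.float64(336.5), [0.5813, -0.1142], [0.5918, -0.1142]), (np.float64(377.5), np.float64(385.5), [0.6464, -0.1149], [0.6573, -0.1152])]
```

View pics/crop.png

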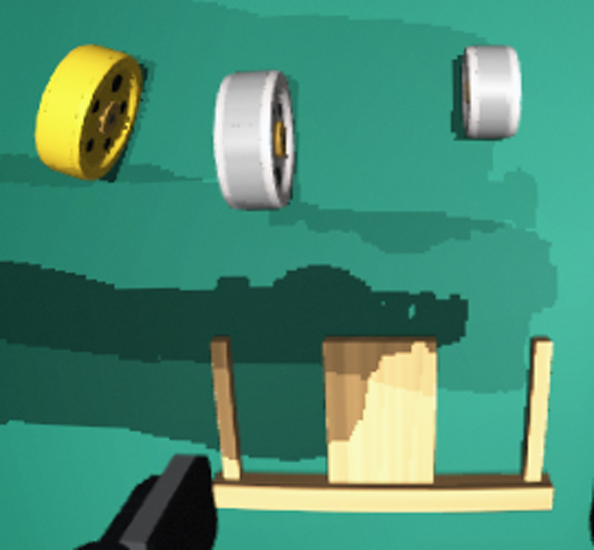

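The crop shows the rack lined up with world y. Its bay centre is at x≈0.5005 and the bar's near face at y≈-0.130, so the wheel's home position is y≈-0.098. The large wheel is at (0.501, 0.072), with its centre measured 37 mm up against the stated 35. It is 202 mm from the bar, which fits the 200-270 mm given. Next I go above the spot behind it with the fingers shut.

```bash
python3 -m crank '{"travel":[[1,-0.4,0],[1.9,-0.8,0],[2.8,-1.3,0],[3.5,-1.85,0],[3.5,-1.85,0]],"turn":[0,0,0,0,0]}' 0 20
python3 -m crank '{"travel":[[0,0,0.8],[0,0,1.7],[0,0,2.5],[0,0,2.5],[0,0,2.5]],"turn":[0,0,0,0,0]}'
python3 - <<'E'
from h import *
c=cam("wrist"); cv2.imwrite("pics/w2.png",c["image"][:,:,::-1])
E
```

```text
clock: 0.72
tcp_pos: [0.4969, 0.1441, 0.2315]
orientation: [-0.001, 0.705, 0.709, -0.0]
wrist_force: [-0.5, 0.5, -0.7]
finger_gap: 0.0253
clock: 1.13
tcp_pos: [0.4996, 0.1396, 0.1302]
orientation: [-0.001, 0.707, 0.707, -0.002]
wrist_force: [0.5, -0.1, 0.6]
finger_gap: -0.0
```

View pics/w2.png

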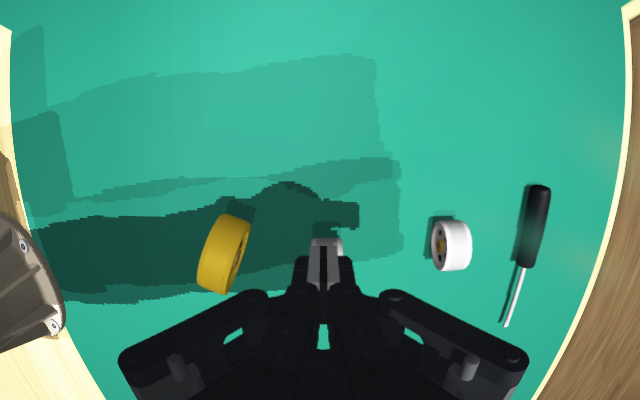

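The view shows the shut fingers at (325,250), behind the hidden large wheel. The yellow wheel at (225,255) and the small one at (452,245) are both clear of them. I'll lower, then push gently.

```bash
python3 -m crank '{"travel":[[0,0.03,0.9],[0,0.03,1.8],[0,0.03,2.6],[0,0.03,2.6],[0,0.03,2.6]],"turn":[0,0,0,0,0]}'
python3 -m crank '{"travel":[[-0.1,0,0],[-0.2,0,0],[-0.3,0,0],[-0.4,0,0],[-0.5,0,0]],"turn":[0,0,0,0,0]}'
python3 -m crank '{"travel":[[-0.1,0,0],[-0.2,0,0],[-0.3,0,0],[-0.4,0,0],[-0.5,0,0]],"turn":[0,0,0,0,0]}'
python3 - <<'E'
from h import *
C={n:cam(n) for n in("scene","side")}
o=[]
for n in C:
    q,k,r=blob(C[n],proj(C[n],np.array([.5014,.067,.035])),23); o.append((C[n],q)); print(n,q,r)
print(tri(o))
cv2.imwrite("pics/s3.png",np.hstack([cv2.resize(C[n]["image"][a:a+120,b:b+120,::-1],None,fx=3.3,fy=3.3) for n,a,b in(("scene",190,340),("side",190,250))]))
E
```

```text
clock: 1.6
tcp_pos: [0.5027, 0.1398, 0.0283]
orientation: [-0.0, 0.707, 0.707, -0.0]
wrist_force: [0.6, -0.0, 0.5]
finger_gap: -0.0002
clock: 2.02
tcp_pos: [0.5031, 0.1195, 0.0285]
orientation: [0.001, 0.707, 0.707, 0.001]
wrist_force: [0.2, -0.7, -0.7]
finger_gap: 0.0002
clock: 2.43
tcp_pos: [0.5021, 0.0995, 0.0272]
orientation: [-0.0, 0.707, 0.707, -0.0]
wrist_force: [0.7, 0.1, -0.9]
finger_gap: 0.0003
scene [401.93801125 241.71293456] (381, 224, 45, 39)
side [303.50877193 267.75438596] (303, 263, 2, 11)
(array([0.50748851, 0.07813307, 0.03784005]), [[6.7, 8.5], [4.9, -9.6]])
```

View pics/s3.png

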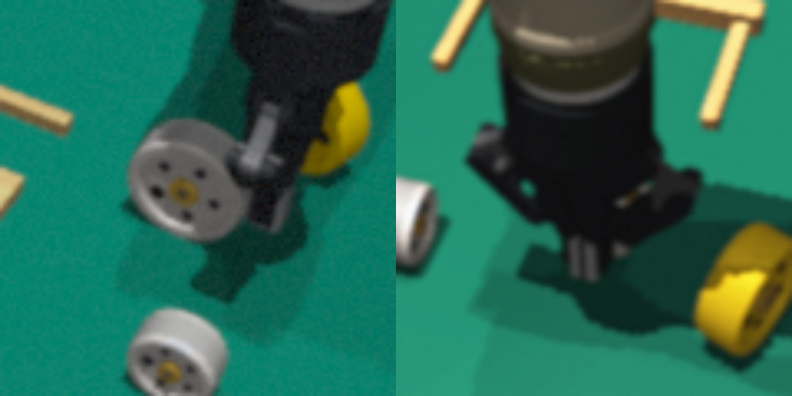

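The scene crop shows the wheel upright with the fingers at its rear rim, so I carry on pushing.

```bash
python3 -m crank '{"travel":[[-0.15,0,0],[-0.3,0,0],[-0.45,0,0],[-0.6,0,0],[-0.75,0,0]],"turn":[0,0,0,0,0]}'
python3 -m crank '{"travel":[[-0.15,0,0],[-0.3,0,0],[-0.45,0,0],[-0.6,0,0],[-0.75,0,0]],"turn":[0,0,0,0,0]}'
python3 - <<'E'
from h import *
C={n:cam(n) for n in("scene","wrist")}
cv2.imwrite("pics/s4.png",np.hstack([cv2.resize(C["scene"]["image"][190:310,290:410,::-1],(400,400)),cv2.resize(C["wrist"]["image"][150:400,195:445,::-1],(400,400))]))
E
```

```text
clock: 2.95
tcp_pos: [0.5022, 0.0693, 0.0273]
orientation: [0.0, 0.707, 0.707, -0.0]
wrist_force: [0.8, -0.6, 0.2]
finger_gap: -0.0
clock: 3.37
tcp_pos: [0.5023, 0.0393, 0.0273]
orientation: [0.0, 0.707, 0.707, 0.0]
wrist_force: [-0.2, 0.9, -0.7]
finger_gap: -0.0001
```

View pics/s4.png

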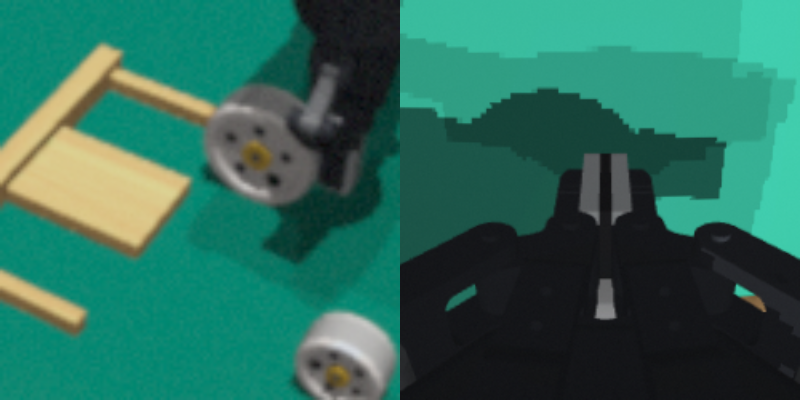

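The wheel is upright at the bay mouth, with its hub at about (367,236) in the scene image. Before it goes in I check its lateral position on the z=35 mm plane.

```bash
python3 - <<'E'
from h import *
c=cam("scene"); print("face centre",plane(c,[[366.8,236.5]],.035))
for n in("scene","side"):
    pass
q,k,r=blob(c,(368,233),22); print(q,r)
E
python3 -m crank '{"travel":[[-0.15,0,0],[-0.3,0,0],[-0.45,0,0],[-0.6,0,0],[-0.75,0,0]],"turn":[0,0,0,0,0]}'
python3 -m crank '{"travel":[[-0.1,0,0],[-0.2,0,0],[-0.3,0,0],[-0.4,0,0],[-0.5,0,0]],"turn":[0,0,0,0,0]}'
python3 - <<'E'
from h import *
c=cam("scene"); cv2.imwrite("pics/s5.png",cv2.resize(c["image"][180:300,260:400,::-1],(700,600)))
E
```

```text
face centre [[ 0.51209446 -0.0067788   0.035     ]]
[369.07904762 229.51619048] (347, 211, 43, 40)
clock: 3.93
tcp_pos: [0.5024, 0.0095, 0.0274]
orientation: [-0.0, 0.707, 0.707, 0.0]
wrist_force: [0.5, -0.3, 0.5]
finger_gap: 0.0002
clock: 4.35
tcp_pos: [0.5022, -0.0104, 0.0273]
orientation: [0.0, 0.707, 0.707, -0.0]
wrist_force: [0.2, -0.1, -0.4]
finger_gap: 0.0001
```

View pics/s5.png

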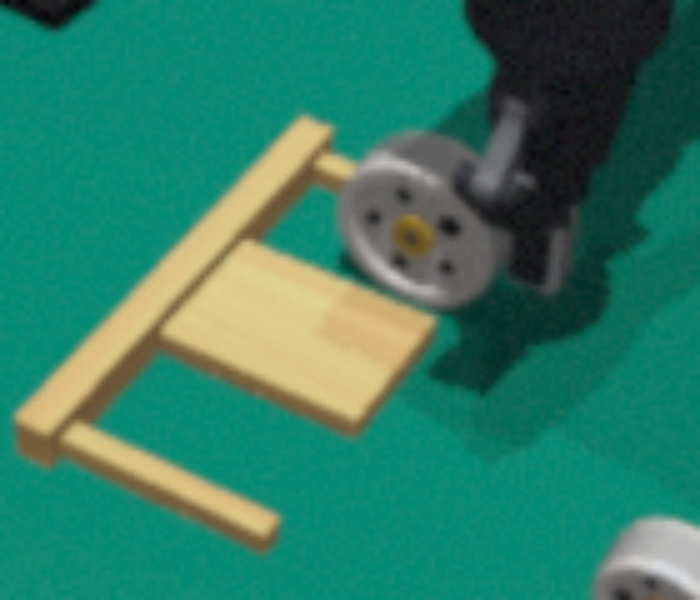

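The wheel is inside the bay, hub at about (343,227), with clearance on both sides. About 41 mm is left, so I push slowly and watch the force.

```bash
python3 -m crank '{"travel":[[-0.1,0,0],[-0.2,0,0],[-0.3,0,0],[-0.4,0,0],[-0.5,0,0]],"turn":[0,0,0,0,0]}'
python3 -m crank '{"travel":[[-0.08,0,0],[-0.16,0,0],[-0.24,0,0],[-0.32,0,0],[-0.4,0,0]],"turn":[0,0,0,0,0]}'
python3 -m crank '{"travel":[[-0.04,0,0],[-0.08,0,0]],"turn":[0,0]}'
```

```text
clock: 4.82
tcp_pos: [0.5023, -0.0304, 0.0273]
orientation: [0.0, 0.707, 0.707, 0.0]
wrist_force: [-0.4, -0.3, -0.7]
finger_gap: -0.0002
clock: 5.23
tcp_pos: [0.5023, -0.0463, 0.0273]
orientation: [0.0, 0.707, 0.707, 0.0]
wrist_force: [0.2, 1.1, 0.1]
finger_gap: 0.0003
clock: 5.4
tcp_pos: [0.5022, -0.0495, 0.0273]
orientation: [0.0, 0.707, 0.707, 0.0]
wrist_force: [0.2, -0.6, 0.0]
finger_gap: 0.0001
```

```bash
for i in 1 2; do python3 -m crank '{"travel":[[-0.03,0,0],[-0.06,0,0],[-0.06,0,0]],"turn":[0,0,0]}'; done
python3 - <<'E'
from h import *
c=cam("scene"); cv2.imwrite("pics/s6.png",cv2.resize(c["image"][180:300,260:400,::-1],(700,600)))
E
```

```text
clock: 5.65
tcp_pos: [0.5023, -0.0518, 0.0273]
orientation: [0.0, 0.707, 0.707, 0.0]
wrist_force: [-0.0, 0.4, -0.4]
finger_gap: 0.0003
clock: 5.9
tcp_pos: [0.5022, -0.0528, 0.0274]
orientation: [-0.001, 0.707, 0.707, 0.001]
wrist_force: [1.4, 4.9, 1.1]
finger_gap: 0.0002
```

View pics/s6.png

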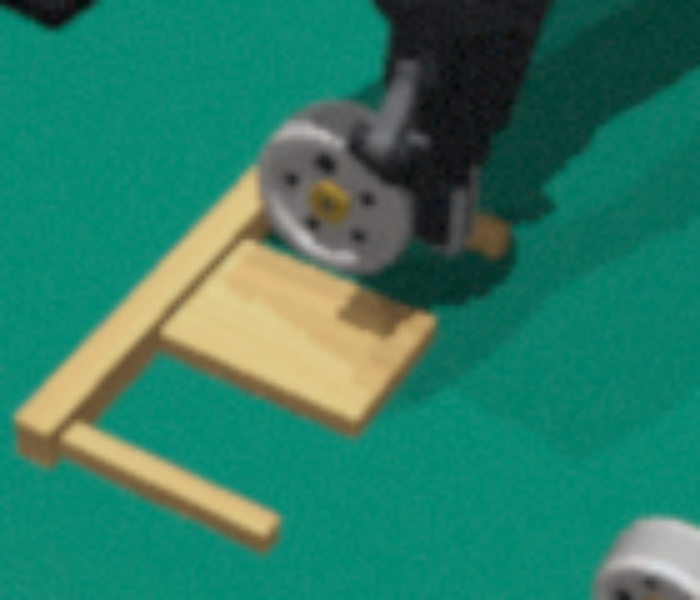

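Force rose to 4.9 N and the TCP stopped at y=-0.0528 against an expected -0.052, so the wheel is on the bar. I'll back off slowly, rise and check.

```bash
python3 -m crank '{"travel":[[0.05,0,0],[0.15,0,0],[0.35,0,0],[0.65,0,0],[1,0,0]],"turn":[0,0,0,0,0]}'
python3 -m crank '{"travel":[[0.5,0,-0.3],[1,0,-1.2],[1.5,0,-2.2],[2,0,-3.2],[2.5,0,-4]],"turn":[0,0,0,0,0]}'
python3 -m crank '{"travel":[[0.5,0,-0.5],[0.5,0,-0.5],[0.5,0,-0.5]],"turn":[0,0,0]}'
python3 - <<'E'
from h import *
C={n:cam(n) for n in("scene","side","wrist")}
for nm,X0,h in(("large",[.5014,-.0985,.035],(22,22,40)),("small",[.6179,.096,.0254],(20,20,28))):
    o=[]
    for n,hh in zip(C,h):
        if n=="wrist" and nm=="large": continue
        q,k,r=blob(C[n],proj(C[n],np.array(X0)),hh); print(nm,n,q.round(1),r,proj(C[n],np.array(X0)).round(1)); o.append((C[n],q))
    print(tri(o))
cv2.imwrite("pics/s7.png",np.hstack([cv2.resize(C["scene"]["image"][180:320,260:400,::-1],(400,400)),cv2.resize(C["side"]["image"][150:290,230:370,::-1],(400,400))]))
E
```

```text
clock: 6.37
tcp_pos: [0.5022, -0.0134, 0.0273]
orientation: [0.0, 0.707, 0.707, -0.0]
wrist_force: [-0.2, 0.8, -0.8]
finger_gap: 0.0
clock: 6.78
tcp_pos: [0.5015, 0.0864, 0.1873]
orientation: [0.0, 0.707, 0.707, -0.0]
wrist_force: [1.6, -0.7, 0.0]
finger_gap: -0.0002
clock: 7.03
tcp_pos: [0.5028, 0.1065, 0.2068]
orientation: [0.001, 0.706, 0.708, 0.001]
wrist_force: [0.2, 0.1, -0.4]
finger_gap: -0.0003
large scene [327.6 217.9] (306, 200, 43, 38) [328.8 217.3]
large side [335.3 195.8] (325, 179, 21, 34) [336.  196.2]
(array([ 0.50332729, -0.10029004,  0.03400475]), [[-0.0, -0.0], [-0.0, 0.0]])
small scene [393.3 298.2] (379, 283, 30, 31) [393.1 298.3]
small side [251.5 256.4] (241, 244, 22, 26) [251.6 256.5]
small wrist [427.9 188.7] (412, 168, 33, 43) [428.  188.8]
(array([0.61777077, 0.09620975, 0.02579286]), [[-0.1, -0.1], [0.0, 0.1], [0.1, -0.0]])
```

View pics/s7.png

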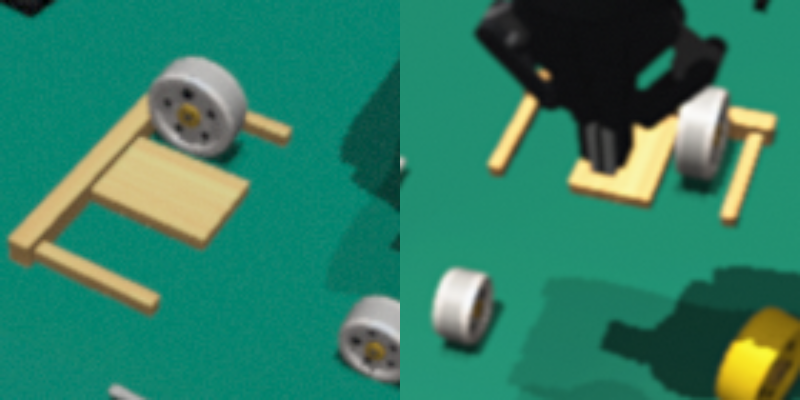

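The large wheel stands upright in the bay against the bar, at y≈-0.100 where -0.098 was expected, which is within the calibration. The small wheel has not moved and the arm is clear.

```bash
python3 -c "
from workcell import *
print(hand_in())"
```

```text
the job is handed in; nothing more can be done
None
```

I rolled the large flywheel about 170 mm on its rim into the wood rack's bay, pushing from behind with the shut fingers. I stopped when it met the stop bar, then backed off and handed in at about 7 s.

- **Large flywheel:** in both outside camera views it stands upright in the bay. Its measured centre is (0.503, -0.100) at a height of 34 mm. I expected y ≈ -0.098, and the 2 mm difference is within the camera calibration. It sits about 3 mm off the bay's centre line, well inside the 15 mm of clearance.
- **Contact with the bar:** the push stalled with 4.9 N at the wrist, close to where the bar should stop it. That was the highest force in any move's end reading.
- **Small flywheel:** its position agrees with the first measurement to within 0.5 mm, so it has not moved.
- **Yellow wheel:** I never pushed it. It is still standing in the last view, but I did not measure its position.

No check failed. One mid-push measurement of the large wheel was unusable because the gripper hid it from the side camera, so I used the scene view there.

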